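# Put the columns away in the graded rack

### The job

Put the four loose chromatography columns away in the column rack in order of length: the longest in the cradle whose two notched plates stand farthest apart, and so on down to the shortest in the closest pair. Each must end lying level on its bare tube in both notches, with the end nuts just outside the plates, about evenly; lower them in gently, as a dropped column is spoilt, and leave the screwdriver lying where it is.

Things in the scene. Friction and masses are not known exactly. Their poses are not given: they have to be found in the camera images.
- column_longest_center (a point): steel chromatography column lying on the bench, 224 mm long, about 156 g: a tube 12 mm thick, bare for 85 mm either side of the middle, then at each end a hexagonal nut (19 mm wide, 16 high, 16 long) and a red plug. The point is its middle, on the tube's axis, 8 mm above the bench at the start. y runs along the tube, z is up at the start. Same either way round.
- column_long_center (a point): steel chromatography column lying on the bench, 190 mm long, about 132 g: a tube 12 mm thick, bare for 68 mm either side of the middle, then at each end a hexagonal nut (19 mm wide, 16 high, 16 long) and a red plug. The point is its middle, on the tube's axis, 8 mm above the bench at the start. y runs along the tube, z is up at the start. Same either way round.
- column_short_center (a point): steel chromatography column lying on the bench, 158 mm long, about 90 g: a tube 12 mm thick, bare for 52 mm either side of the middle, then at each end a hexagonal nut (19 mm wide, 16 high, 16 long) and a red plug. The point is its middle, on the tube's axis, 8 mm above the bench at the start. y runs along the tube, z is up at the start. Same either way round.
- column_shortest_center (a point): steel chromatography column lying on the bench, 128 mm long, about 90 g: a tube 12 mm thick, bare for 37 mm either side of the middle, then at each end a hexagonal nut (19 mm wide, 16 high, 16 long) and a red plug. The point is its middle, on the tube's axis, 8 mm above the bench at the start. y runs along the tube, z is up at the start. Same either way round.
- cradle_widest: cradle of the fixed rack (dark wedge-shaped base): two white upright plates with 90 degree V notches, 154 mm apart over their outer faces, each 4 mm thick, 39 wide. Origin: where the middle of the 224 mm column comes to lie, midway between them, 38 mm above the bench; plates end 7 mm above it, the base plate is 29 mm below it. y runs along the column; cradles stand 46 mm apart along x.
- cradle_wide: cradle of the fixed rack (dark wedge-shaped base): two white upright plates with 90 degree V notches, 120 mm apart over their outer faces, each 4 mm thick, 39 wide. Origin: where the middle of the 190 mm column comes to lie, midway between them, 38 mm above the bench; plates end 7 mm above it, the base plate is 29 mm below it. y runs along the column; cradles stand 46 mm apart along x.
- cradle_narrow: cradle of the fixed rack (dark wedge-shaped base): two white upright plates with 90 degree V notches, 88 mm apart over their outer faces, each 4 mm thick, 39 wide. Origin: where the middle of the 158 mm column comes to lie, midway between them, 38 mm above the bench; plates end 7 mm above it, the base plate is 29 mm below it. y runs along the column; cradles stand 46 mm apart along x.
- cradle_narrowest: cradle of the fixed rack (dark wedge-shaped base): two white upright plates with 90 degree V notches, 58 mm apart over their outer faces, each 4 mm thick, 39 wide. Origin: where the middle of the 128 mm column comes to lie, midway between them, 38 mm above the bench; plates end 7 mm above it, the base plate is 29 mm below it. y runs along the column; cradles stand 46 mm apart along x.
- screwdriver_center (a point): screwdriver with a red handle 22 mm wide and 84 mm long and a thin steel blade, 171 mm long over all, lying on the bench among the columns; it is to be left where it lies. The point is the middle of its length, half-way up (11 mm above the bench); its y axis runs along it, the handle to +y.

How it is judged:
By the outcome, as a careful person would: the job done as asked, in the order asked, and still so for the second after the job is handed in, with the robot touching nothing.
It also fails if it takes over 112 s, if anything falls off the work surface, if the arm or the gripper's body presses on something with over 40 N, if the wrist force passes 120 N, or if a joint passes its speed limit or range.

### The arm

A 6-joint arm with a two-finger parallel gripper is mounted at the origin on a cart in front of the work surface, level with it; the furniture and walls round the work are solid. World frame = base frame: x ahead of the robot, y to its left, z up, the work surface at z = 0. Lengths are in mm, angles in rad, forces in N, time in s.
With the tool pointing down it reaches from about 300 to 775 mm from the base axis. Payload 14.6 kg.
Tool frame: the origin (TCP) lies at the very end of the fingers, on their centre line; the grasp point (between the pads) lies 19 mm behind it; z points along the fingers, y is the line along which they close (so a half turn about z gives the same grasp; the last joint's range is limited). The gripper opens to 94 mm and grips with 3 to 60 N. Pads are 16 mm wide; open, the fingers measure 119 mm over their backs; the gripper's body (75 mm by 177 mm) begins 78 mm behind the grasp point.
Start: joints at [1.256, 0.3, 1.521, -0, 1.321, -0.067], TCP at [134.897, 533.19, 205.446] pointing down, gripper open.
Joint ranges: [-3.03, 3.03], [-0.79, 2.21], [0.23, 2.52], [-1.04, 4.18], [0, 3.07], [-2.55, 2.55]. Speed limits (rad/s): [2.22, 2.22, 2.57, 3.14, 3.14, 3.14].

### API

Orientations are given as [roll, pitch, yaw] about the fixed x, y, z axes, in that order (R = Rz(yaw) Ry(pitch) Rx(roll)).
In Python, from cell import manip, camera, get_calibration gives the robot as it stands. The module is installed in compiled form; this text tells all that it offers.
- The arm moves only by the tool jog_arm, never from a script. Its argument "plan" is one flat list of numbers, 6 for each row, row after row: the shift along the world's x, y, z in m, then the turn, a rotation vector about the world's x, y, z in degrees. A call has 1 to 20 rows; each row is the pose to reach, as a shift and turn from the pose commanded when the call began; what a row does not reach only later rows make up. A row lasts 1/10 s, in which the tool goes at most 50 mm and 8.59 degrees, less where a joint would pass 70% of its speed; a pose out of reach is approached as far as the arm can. A call with a gripper value outside its range is refused whole. "claw" is the finger opening in m, from 0 to 0.094, set as the call begins (left out, the last holds). The fingers move at their own pace and stop on an object; "force" is the grip in N (left out, the last holds). Time passes only in rows, so rows that repeat a pose let the fingers close. It gives the time, the measured TCP pose, the force, the opening and the grip force at its end, in the units of the state.
- manip.read_state(): the state, without advancing time (a new reading comes with each control period).
- camera(name): name is "scene" or "top" or "wrist"; returns (picture, depth): 480x640x3 uint8, red, green, blue; 480x640 float32, mm along the optical axis (not along the pixel's ray), 0 where there is no reading.
- get_calibration(name): a dict with "fx", "fy", "cx", "cy" (pixels), "origin" and "attitude" of the camera in the world. Camera axes: x right, y down, z forward; pixel columns grow to the right and rows downward; lengths in mm; the calibration is good to about 2 mm. A picture is of the moment at which its call begins: read the wrist's pose just before it. get_calibration takes no time and is no camera call; for the wrist camera it gives the pose at the moment of the call.
- manip.sign_off(): hands the job in; it is judged then, once.
The state is a dict: "clock": time; "joints": joint angles; "qd": joint speeds; "effort": joint torques, N m; "eef_pos": TCP position; "eef_rot": TCP orientation; "wrist_force": force on the tool from outside, world axes, zero at the start; "moment": the same for the moment, N m; "finger_gap": finger opening in mm; "finger_force": force on a finger pad.
Only numpy, scipy, OpenCV 4.12 (cv2) and the standard library are available. Lean on these libraries where they do the work, as an engineer would, in place of code of your own. Each camera call takes 0.05 s, during which the arm holds its last target. There are 200 camera calls.

## Working session

There is one attempt and no reset: what is moved stays moved. The work goes in short steps, Python scripts to look and compute and a tool call to move; the robot and the scene stay as the last step left them, time stands still between calls to the robot, and variables do not carry over. Pictures are saved under pics/ and viewed, at most 14 in all, crops included, and the job is handed in when it is done.

Besides the shell and the picture viewer there is one more tool, called by a JSON object that holds its "name" and its "arguments". jog_arm: Moves the arm, as the interface text tells. Its arguments: {"type":"object","properties":{"plan":{"type":"array"},"claw":{"type":"number"},"force":{"type":"number"}},"required":["plan"]}

```bash
mkdir -p pics
cat > h.py <<'E'
import numpy as np, cv2
from cell import manip, camera, get_calibration
def R_of(c):
    a=np.array(c["attitude"],float)
    return a
E
python3 - <<'E'
from h import *
for n in ("scene","top"):
    p,d=camera(n); cv2.imwrite(f"pics/{n}1.png",p[:,:,::-1]); np.save(f"{n}1.npy",d)
    print(n,get_calibration(n))
print(manip.read_state())
E
```

```text
scene {'fx': 529.7319584609512, 'fy': 529.7319584609512, 'cx': 323.12376684452, 'cy': 244.2371339171095, 'origin': array([974.67225778,  50.0121649 , 910.26943848]), 'attitude': array([-2.63751421,  0.00567829,  2.03288901])}
top {'fx': 495.68788636571537, 'fy': 495.68788636571537, 'cx': 318.7664088220529, 'cy': 239.8803244267009, 'origin': array([ 531.48622005, -128.86997774,  962.5563182 ]), 'attitude': array([-3.07825347e+00, -9.72581250e-04, -1.57084642e+00])}
{'clock': 0.1, 'joints': array([ 1.25640608e+00,  3.00377720e-01,  1.52147737e+00, -1.13715969e-05,
        1.32070638e+00, -6.65975547e-02]), 'qd': array([-4.16145887e-04, -6.91737117e-04, -2.90819680e-05, -8.97034070e-04,
        8.42343765e-04, -7.05768976e-04]), 'effort': array([ 1.73930071e-04, -5.32649374e+01, -3.53282189e+01,  7.09206867e-02,
        2.34274036e-02, -7.29376461e-05]), 'eef_pos': array([134.83183369, 532.99011697, 204.98142728]), 'eef_rot': array([-3.14062525e+00, -5.34823638e-05,  2.89380276e+00]), 'wrist_force': array([ 1.12350294, -0.60948293,  0.15045449]), 'moment': array([ 0.03934433, -0.00333278, -0.03240534]), 'finger_force': 0.0, 'finger_gap': 93.88039624050187}
```

View pics/top1.png

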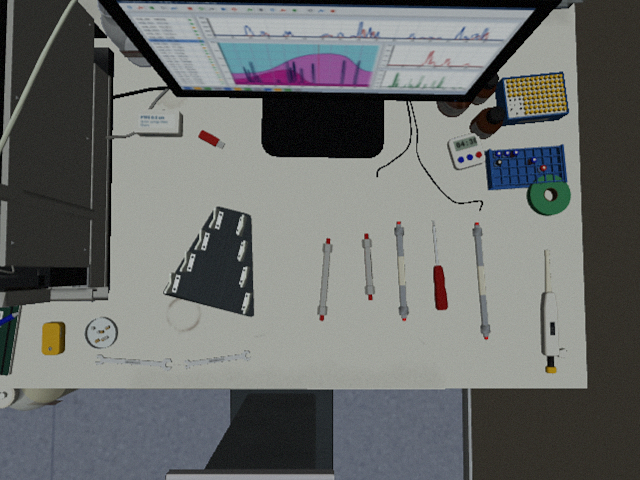

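View pics/scene1.png

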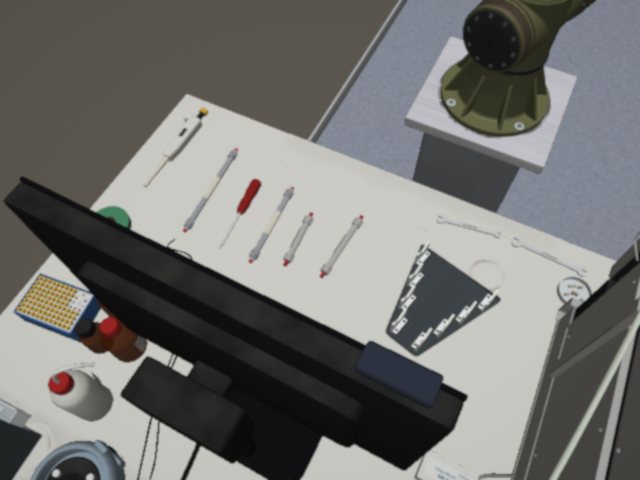

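```bash
cat > h.py <<'E'
import numpy as np, cv2
from scipy.spatial.transform import Rotation as Ro
from cell import manip, camera, get_calibration
def ray(c,u,v):
    u,v=np.atleast_1d(u).astype(float),np.atleast_1d(v).astype(float)
    d=np.stack([(u-c["cx"])/c["fx"],(v-c["cy"])/c["fy"],np.ones_like(u)],1)
    return d@Ro.from_euler("xyz",c["attitude"]).as_matrix().T
def at_z(c,u,v,z):
    r=ray(c,u,v); o=np.array(c["origin"]); return o+r*((z-o[2])/r[:,2])[:,None]
def red(p):
    h=cv2.cvtColor(p,cv2.COLOR_RGB2HSV); m=(((h[...,0]<8)|(h[...,0]>172))&(h[...,1]>130)&(h[...,2]>60)).astype(np.uint8)
    n,l,s,c=cv2.connectedComponentsWithStats(m); return [(c[i],s[i,4]) for i in range(1,n) if s[i,4]>=4]
E
python3 - <<'E'
from h import *
p=cv2.imread("pics/top1.png")[:,:,::-1].copy(); c=get_calibration("top"); d=np.load("top1.npy")
for (u,v),a in red(p):
    if 300<u<500 and 205<v<345: print(np.round([u,v,a],1),at_z(c,u,v,8)[0].round(1), "bench z near", )
# depth check
for u,v in [(300,250),(450,330),(215,260),(130,220)]:
    r=ray(c,u,v)[0]*d[v,u]+c["origin"]; print(u,v,r.round(1))
k=p[:,:,::-1]
cv2.imwrite("pics/rack.png",cv2.resize(k[200:320,155:265],None,fx=5,fy=5,interpolation=cv2.INTER_CUBIC))
cv2.imwrite("pics/cols.png",cv2.resize(k[210:350,310:500],None,fx=4,fy=4,interpolation=cv2.INTER_CUBIC))
E
```

```text
[398.3 222.4   7. ] [ 625.9 -283.6    8. ] bench z near
[476.5 223.5   8. ] [ 623.8 -434.9    8. ] bench z near
[366. 236.  15.] [ 599.5 -221.     8. ] bench z near
[327.9 241.1  16. ] [ 589.7 -147.4    8. ] bench z near
[440.  288.6 404. ] [ 498.4 -362.4    8. ] bench z near
[370. 297.  15.] [ 482.4 -227.9    8. ] bench z near
[321.5 317.4  19. ] [ 443.7 -135.1    8. ] bench z near
[403.9 318.9   8. ] [ 440.8 -292.4    8. ] bench z near
[486.  337.5   6. ] [ 405.6 -448.6    8. ] bench z near
300 250 [ 5.728e+02 -9.330e+01 -2.000e-01]
450 330 [ 418.6 -382.7   -1.3]
215 260 [553.1  69.1  11.9]
130 220 [6.314e+02 2.382e+02 1.000e-01]
```

View pics/rack.png

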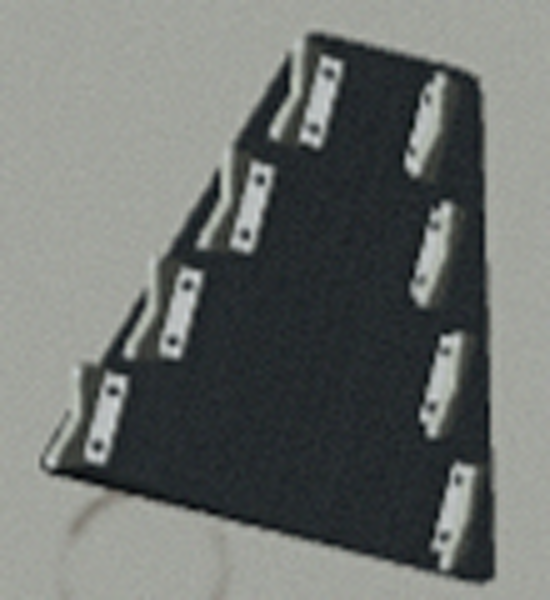

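View pics/cols.png

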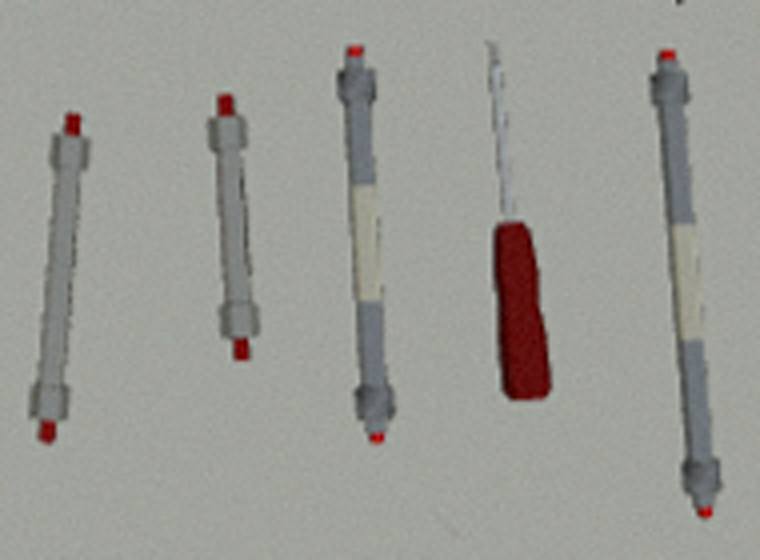

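Run:
```python
from h import *
c=get_calibration("top")
f=lambda x,y,z: at_z(c,155+(np.array(x)+.5)/5-.5,200+(np.array(y)+.5)/5-.5,z).round(1)
print("corners",f([45,490,480,310],[468,580,78,33],9))
# top ends of plates, left outer edge, (upper end, lower end) widest..narrowest
L=f([80,50,155,128,228,202,300,275],[368,465,258,357,148,247,40,137],45)
R=f([468,445,457,435,448,425,440,415],[465,565,335,435,205,303,72,175],45)
for i in range(4):
    a=L[2*i:2*i+2].mean(0);b=R[2*i:2*i+2].mean(0);v=b-a
    print((a+b)/2,np.linalg.norm(v),np.degrees(np.arctan2(v[1],v[0])), L[2*i]-L[2*i+1],R[2*i]-R[2*i+1])
```

```text
corners [[489.7 167.2   9. ]
 [447.1  -3.5   9. ]
 [639.8   2.    9. ]
 [657.3  67.9   9. ]]
[492.15  76.65  45.  ] 149.1351735842353 -104.00828976408827 [ 35.6 -10.4   0. ] [36.6 -8.2  0. ]
[536.1   65.05  45.  ] 116.4661753471797 -104.2152176239859 [36.6 -9.4  0. ] [36.8 -7.8  0. ]
[580.675  53.775  45.   ] 84.9977940890233 -104.3387009012415 [36.8 -9.1  0. ] [36.3 -8.2  0. ]
[625.25   42.525  45.   ] 53.77018225745564 -104.10085302501642 [36.2 -8.8  0. ] [38.4 -8.9  0. ]
```

{"name": "jog_arm", "arguments": {"plan": [0.05,-0.05,0.015,0,0,0,0.1,-0.1,0.03,0,0,0,0.15,-0.15,0.045,0,0,0,0.2,-0.2,0.06,0,0,0,0.24,-0.24,0.07,0,0,0,0.27,-0.28,0.09,0,0,0,0.29,-0.32,0.11,0,0,0,0.31,-0.36,0.12,0,0,0,0.33,-0.4,0.13,0,0,0,0.34,-0.43,0.145,0,0,0,0.34,-0.43,0.145,0,0,0,0.34,-0.43,0.145,0,0,0,0.34,-0.43,0.145,0,0,0]}}

```text
clock: 1.4
eef_pos: [475.9, 101.1, 350.8]
eef_rot: [-3.142, 0.001, 2.89]
wrist_force: [0.1, 0.0, -1.0]
finger_gap: 93.6
finger_force: 0.0
```

Run:
```python
from h import *
c=get_calibration("wrist"); p,d=camera("wrist"); cv2.imwrite("pics/w1.png",p[:,:,::-1]); np.save("w1.npy",d); np.save("w1c.npy",c,allow_pickle=True); print(c)
```

```text
{'fx': 369.88692796117124, 'fy': 369.88692796117124, 'cx': 325.2439984615194, 'cy': 235.11143945543412, 'origin': array([404.79687382, 119.13523461, 529.97185455]), 'attitude': array([2.88864738e+00, 1.24038349e-03, 1.31888850e+00])}
```

View pics/w1.png

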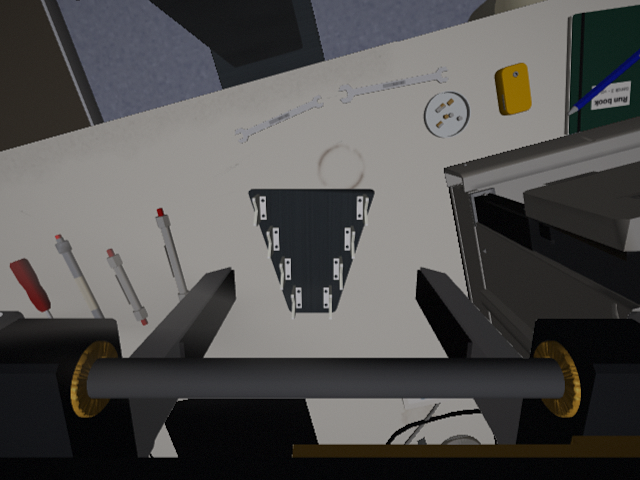

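Run:
```python
from h import *
k=cv2.imread("pics/w1.png"); cv2.imwrite("pics/w1c.png",cv2.resize(k[182:326,235:390],None,fx=4,fy=4,interpolation=cv2.INTER_CUBIC))
```

```text
(no output)
```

View pics/w1c.png

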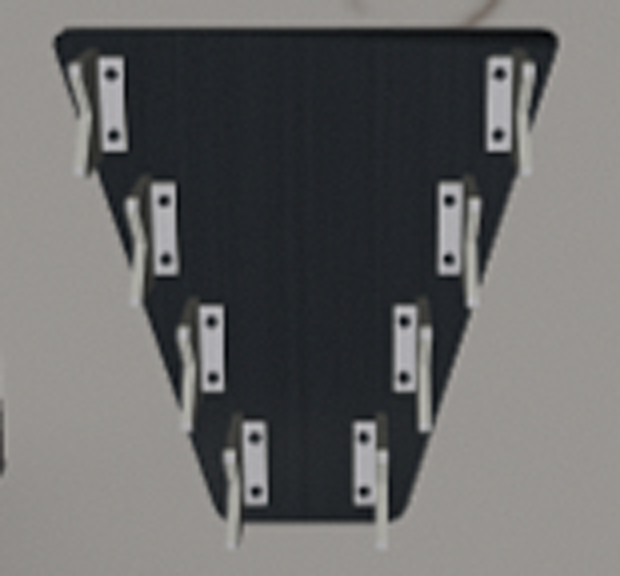

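Run:
```python
from h import *
c=np.load("w1c.npy",allow_pickle=True).item()
f=lambda x,y,z: at_z(c,235+(np.array(x)+.5)/4-.5,182+(np.array(y)+.5)/4-.5,z)
print("corners",f([55,558],[32,32],9))
L=f([75,84,133,138,184,188,230,234],[65,175,198,304,327,430,452,547],45)
R=f([530,525,473,472,425,426,381,382],[65,175,198,304,327,430,450,548],45)
for i in range(4):
    a=L[2*i:2*i+2].mean(0);b=R[2*i:2*i+2].mean(0);v=a-b
    print(((a+b)/2).round(1),np.linalg.norm(v).round(1),np.degrees(np.arctan2(v[1],v[0])).round(2), np.linalg.norm(L[2*i]-L[2*i+1]),np.linalg.norm(R[2*i]-R[2*i+1]))
ct=get_calibration("top")
# columns: nut centres & plugs in cols crop -> world
g=lambda x,y,z=8: at_z(ct,310+(np.array(x)+.5)/4-.5,210+(np.array(y)+.5)/4-.5,z)
P={"short":(72,114,46,441),"shortest":(224,95,242,360),"long":(355,46,377,441),"longest":(667,50,706,517)}
for n,(x1,y1,x2,y2) in P.items():
    q=g([x1,x2],[y1,y2]); v=q[0]-q[1]; print(n,q.mean(0).round(1),np.linalg.norm(v).round(1),np.degrees(np.arctan2(v[1],v[0])).round(1))
# same plugs via wrist image
k=cv2.imread("pics/w1.png")[:,:,::-1].copy()
for (u,v),a in red(k):
    if u<200 and 190<v<340: print(np.round([u,v,a]),at_z(c,u,v,8)[0].round(1))
```

```text
corners [[443.89328994  -3.53604546   9.        ]
 [488.06180029 168.19125608   9.        ]]
[490.   76.3  45. ] 149.2 -104.42 37.26492950863133 37.236561626077226
[533.9  64.7  45. ] 114.8 -104.41 37.562646857601905 37.55237252187479
[578.7  53.3  45. ] 83.5 -104.41 38.19121497392613 38.18944978342169
[623.   41.9  45. ] 53.3 -104.2 36.81206395322904 37.96041711203391
short [ 517.2 -140.6    8. ] 157.0 -4.6
shortest [ 541.  -224.2    8. ] 127.5 3.5
long [ 533.6 -288.1    8. ] 189.7 2.6
longest [ 514.7 -441.8    8. ] 223.9 3.6
[160. 212.  37.] [ 443.  -136.7    8. ]
[ 57. 236.  12.] [ 439.7 -295.     8. ]
[ 29. 287. 578.] [ 501.5 -370.1    8. ]
[143. 322.  15.] [ 600.1 -223.4    8. ]
```

{"name": "jog_arm", "arguments": {"plan": [0.005,-0.04,-0.01,0,0,2,0.04,-0.546,-0.25,0,0,18,0.04,-0.546,-0.25,0,0,18,0.04,-0.546,-0.25,0,0,18,0.04,-0.546,-0.25,0,0,18,0.04,-0.546,-0.25,0,0,18,0.04,-0.546,-0.25,0,0,18,0.04,-0.546,-0.25,0,0,18,0.04,-0.546,-0.25,0,0,18,0.04,-0.546,-0.25,0,0,18,0.04,-0.546,-0.25,0,0,18,0.04,-0.546,-0.25,0,0,18,0.04,-0.546,-0.25,0,0,18,0.04,-0.546,-0.25,0,0,18,0.04,-0.546,-0.25,0,0,18,0.04,-0.546,-0.25,0,0,18,0.04,-0.546,-0.25,0,0,18], "claw": 0.05, "force": 40}}

```text
clock: 3.15
eef_pos: [515.6, -441.6, 101.5]
eef_rot: [-3.141, 0.001, -3.074]
wrist_force: [0.1, -0.4, -0.0]
finger_gap: 50.1
finger_force: 0.0
```

Run:
```python
from h import *
c=get_calibration("wrist"); p,d=camera("wrist"); cv2.imwrite("pics/w2.png",p[:,:,::-1]); s=manip.read_state(); print(c,s["eef_pos"],s["eef_rot"],s["joints"],s["wrist_force"])
for (u,v),a in red(p): print(np.round([u,v,a]),at_z(c,u,v,8)[0].round(1))
```

```text
{'fx': 369.88692796117124, 'fy': 369.88692796117124, 'cx': 325.2439984615194, 'cy': 235.11143945543412, 'origin': array([ 442.36582104, -446.58828463,  280.67448707]), 'attitude': array([2.88859062e+00, 1.33510533e-03, 1.63791168e+00])} [ 515.52287588 -441.87162839  101.42741552] [-3.14076745e+00  8.23873275e-04 -3.07398134e+00] [-7.62571503e-01  6.77223902e-01  1.21389061e+00  5.40362177e-05
  1.24931319e+00 -2.40099584e+00] [ 0.05022008 -0.04992407  0.18162452]
[325.  83.  69.] [ 404.9 -449.3    8. ]
[539. 152.  71.] [ 440.8 -293.     8. ]
[ 436.  224. 2680.] [ 498.5 -359.5    8. ]
[613. 216. 152.] [ 483.2 -227.8    8. ]
[584. 354.  50.] [ 600.3 -221.4    8. ]
```

View pics/w2.png

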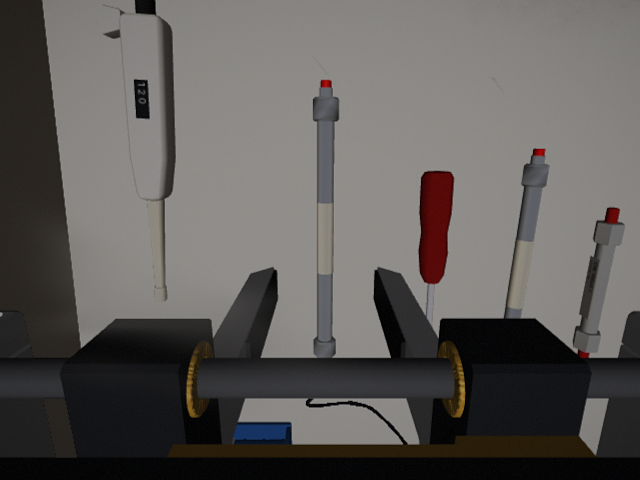

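{"name": "jog_arm", "arguments": {"plan": [0,0,-0.04,0,0,0,0,0,-0.07,0,0,0,0,0,-0.085,0,0,0,0,0,-0.092,0,0,0,0,0,-0.096,0,0,0,0,0,-0.098,0,0,0,0,0,-0.098,0,0,0,0,0,-0.098,0,0,0]}}

```text
clock: 4.0
eef_pos: [515.2, -443.1, 3.4]
eef_rot: [-3.141, 0.001, -3.075]
wrist_force: [0.3, 0.7, -0.3]
finger_gap: 50.0
finger_force: 0.0
```

{"name": "jog_arm", "arguments": {"plan": [0,0,0,0,0,0,0,0,0,0,0,0,0,0,0,0,0,0,0,0,0,0,0,0,0,0,0,0,0,0,0,0,0,0,0,0,0,0,0,0,0,0,0,0,0,0,0,0,0,0,0,0,0,0,0,0,0,0,0,0], "claw": 0, "force": 40}}

```text
clock: 5.0
eef_pos: [514.9, -442.8, 2.4]
eef_rot: [3.142, -0.0, -3.075]
wrist_force: [-1.7, 0.6, -0.3]
finger_gap: 11.1
finger_force: 40.0
```

{"name": "jog_arm", "arguments": {"plan": [0,0,0.003,0,0,0,0,0,0.01,0,0,0,0,0,0.025,0,0,0,0,0,0.045,0,0,0,0,0,0.07,0,0,0,0,0,0.09,0,0,0,0,0,0.105,0,0,0,0,0,0.115,0,0,0,0,0,0.12,0,0,0,0,0,0.12,0,0,0]}}

```text
clock: 6.0
eef_pos: [515.0, -442.8, 122.7]
eef_rot: [-3.141, 0.0, -3.075]
wrist_force: [1.1, -0.2, -1.8]
finger_gap: 10.7
finger_force: 40.0
```

{"name": "jog_arm", "arguments": {"plan": [0,0.004,0,0,0,-1,-0.001,0.012,0,0,0,-3,-0.002,0.028,0,0,0,-6,-0.003,0.055,0,0,0,-11,-0.004,0.09,0,0,0,-18,-0.006,0.13,0,0,0,-26,-0.008,0.17,0,0,0,-34,-0.01,0.21,0,0,0,-42,-0.012,0.25,0,0,0,-50,-0.013,0.29,0,0,0,-58,-0.015,0.33,0,0,0,-66,-0.017,0.37,0,0,0,-74,-0.019,0.41,0,0,0,-82,-0.021,0.445,0,0,0,-90,-0.022,0.475,0,0,0,-97,-0.023,0.497,0,0,0,-102,-0.0235,0.51,0,0,0,-105.5,-0.024,0.517,0,0,0,-107.5,-0.024,0.519,0,0,0,-108,-0.024,0.519,0,0,0,-108]}}

```text
clock: 8.0
eef_pos: [490.6, 76.3, 122.0]
eef_rot: [-3.141, 0.0, 1.324]
wrist_force: [0.1, 0.1, -1.4]
finger_gap: 11.1
finger_force: 40.0
```

Run:
```python
from h import *
c=get_calibration("wrist"); p,d=camera("wrist"); cv2.imwrite("pics/w3.png",p[:,:,::-1]); s=manip.read_state(); print(s["clock"],s["eef_pos"],s["eef_rot"],s["wrist_force"],s["moment"],s["finger_gap"])
t,_=camera("top"); cv2.imwrite("pics/t2.png",cv2.resize(t[190:330,130:290,::-1],None,fx=4,fy=4))
```

```text
8.05 [490.68721067  75.98472586 122.12999857] [-3.14105674e+00  2.53620395e-04  1.32353141e+00] [ 0.00487856 -1.10828898 -1.84160392] [-0.06416832  0.07208574  0.01640029] 11.128191603864476
```

View pics/w3.png

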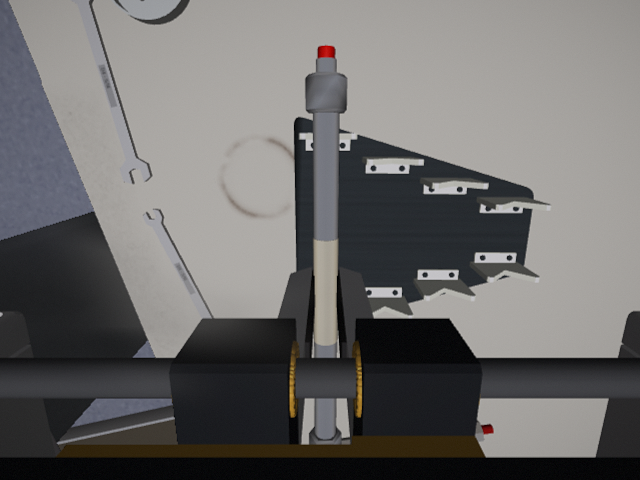

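Run:
```python
from h import *
c=get_calibration("wrist"); s=manip.read_state(); t=s["eef_pos"]; a=np.radians(75.8); e=np.array([np.cos(a),np.sin(a),0]); n=np.array([-np.sin(a),np.cos(a),0])
for nm,u,v,z in [("plugend",326,45,127.7),("nut inner",326,112,127.7),("plateL",302,136,45),("plateR",355,135,45)]:
    q=at_z(c,u,v,z)[0]; print(nm,q.round(1),"along",((q-t)@e).round(1),"across",((q-t)@n).round(1))
```

```text
plugend [517.8 184.  127.7] along 111.4 across 0.3
nut inner [511.1 157.5 127.7] along 84.2 across 0.3
plateL [493.1 151.9  45. ] along 74.3 across 16.4
plateR [527.6 143.8  45. ] along 75.0 across -19.1
```

{"name": "jog_arm", "arguments": {"plan": [0.001,0,-0.006,0,0,0,0.001,0,-0.02,0,0,0,0.001,0,-0.04,0,0,0,0.001,0,-0.058,0,0,0,0.001,0,-0.07,0,0,0,0.001,0,-0.077,0,0,0,0.001,0,-0.081,0,0,0,0.001,0,-0.083,0,0,0,0.001,0,-0.085,0,0,0,0.001,0,-0.086,0,0,0,0.001,0,-0.087,0,0,0,0.001,0,-0.0875,0,0,0,0.001,0,-0.088,0,0,0,0.001,0,-0.088,0,0,0,0.001,0,-0.088,0,0,0]}}

```text
clock: 9.6
eef_pos: [491.9, 76.2, 34.5]
eef_rot: [3.142, -0.0, 1.323]
wrist_force: [-0.4, 0.4, -2.2]
finger_gap: 10.6
finger_force: 40.0
```

{"name": "jog_arm", "arguments": {"plan": [0,0,-0.0003,0,0,0,0,0,-0.0006,0,0,0,0,0,-0.0009,0,0,0,0,0,-0.0012,0,0,0,0,0,-0.0015,0,0,0,0,0,-0.0015,0,0,0,0,0,-0.0015,0,0,0]}}

```text
clock: 10.3
eef_pos: [491.9, 76.2, 32.9]
eef_rot: [3.142, 0.0, 1.323]
wrist_force: [-0.3, -0.9, -1.5]
finger_gap: 10.9
finger_force: 40.0
```

No contact yet; go on slowly.

{"name": "jog_arm", "arguments": {"plan": [0,0,-0.0003,0,0,0,0,0,-0.0006,0,0,0,0,0,-0.0009,0,0,0,0,0,-0.0012,0,0,0,0,0,-0.0012,0,0,0,0,0,-0.0012,0,0,0]}}

```text
clock: 10.9
eef_pos: [492.1, 76.2, 32.1]
eef_rot: [3.141, -0.0, 1.323]
wrist_force: [-1.1, -0.6, 5.5]
finger_gap: 10.7
finger_force: 40.0
```

{"name": "jog_arm", "arguments": {"plan": [0,0,-0.0003,0,0,0,0,0,-0.0003,0,0,0,0,0,-0.0003,0,0,0]}}

```text
clock: 11.2
eef_pos: [492.2, 76.2, 32.0]
eef_rot: [3.141, -0.0, 1.323]
wrist_force: [-2.9, -0.8, 8.4]
finger_gap: 10.9
finger_force: 40.0
```

{"name": "jog_arm", "arguments": {"plan": [0,0,0,0,0,0,0,0,0,0,0,0,0,0,0,0,0,0,0,0,0,0,0,0,0,0,0.005,0,0,0,0,0,0.015,0,0,0,0,0,0.035,0,0,0,0,0,0.06,0,0,0,0,0,0.09,0,0,0,0,0,0.11,0,0,0,0,0,0.12,0,0,0,0,0,0.12,0,0,0], "claw": 0.03}}

```text
clock: 12.4
eef_pos: [492.4, 76.2, 152.8]
eef_rot: [3.139, -0.001, 1.323]
wrist_force: [0.0, -1.2, -0.3]
finger_gap: 30.0
finger_force: 0.0
```

Run:
```python
from h import *
c=get_calibration("wrist"); p,d=camera("wrist"); cv2.imwrite("pics/w4.png",p[:,:,::-1]); s=manip.read_state(); print(s["clock"],s["eef_pos"],s["eef_rot"],s["wrist_force"],s["finger_gap"])
```

```text
12.45 [491.88150395  76.17769897 151.51610325] [ 3.14110898e+00 -1.61704849e-04  1.32299182e+00] [-0.55033075 -1.03757674 -0.42742925] 30.259784977295066
```

View pics/w4.png

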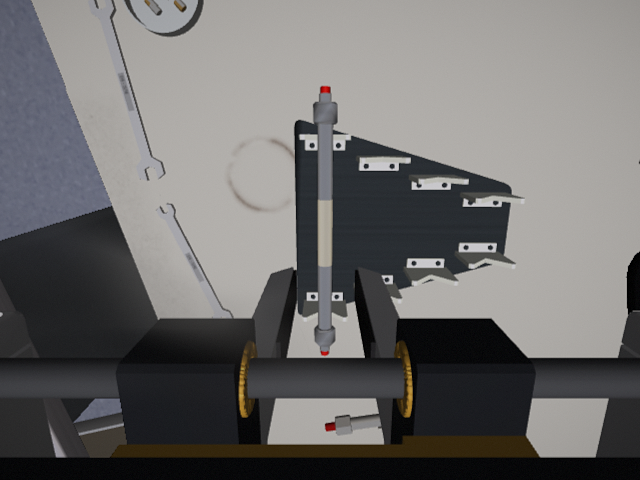

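{"name": "jog_arm", "arguments": {"plan": [0.005,-0.04,-0.01,0,0,-8,0.042,-0.365,-0.091,0,0,-73,0.042,-0.365,-0.091,0,0,-73,0.042,-0.365,-0.091,0,0,-73,0.042,-0.365,-0.091,0,0,-73,0.042,-0.365,-0.091,0,0,-73,0.042,-0.365,-0.091,0,0,-73,0.042,-0.365,-0.091,0,0,-73,0.042,-0.365,-0.091,0,0,-73,0.042,-0.365,-0.091,0,0,-73,0.042,-0.365,-0.091,0,0,-73,0.042,-0.365,-0.091,0,0,-73,0.042,-0.365,-0.091,0,0,-73], "claw": 0.05}}

```text
clock: 13.75
eef_pos: [534.0, -288.2, 60.6]
eef_rot: [3.142, -0.0, 0.051]
wrist_force: [0.2, 0.4, -0.1]
finger_gap: 49.7
finger_force: 0.0
```

Run:
```python
from h import *
c=get_calibration("wrist"); p,d=camera("wrist"); cv2.imwrite("pics/w5.png",p[:,:,::-1]); s=manip.read_state(); t=s["eef_pos"]; print(s["clock"],t,s["eef_rot"],s["joints"][5])
for (u,v),a in red(p): print(np.round([u,v,a]),at_z(c,u,v,8)[0].round(1),(at_z(c,u,v,8)[0]-t).round(1))
```

```text
13.8 [ 534.07772834 -288.26775847   60.64158912] [ 3.14146253e+00 -2.21235789e-04  5.07084533e-02] 0.9647882507144259
[327. 105. 105.] [ 625.5 -284.5    8. ] [ 91.4   3.7 -52.6]
[222. 145. 227.] [ 599.2 -221.9    8. ] [ 65.1  66.4 -52.6]
[100. 155. 236.] [ 589.8 -147.4    8. ] [ 55.7 140.9 -52.6]
[ 435.  287. 1851.] [ 513.8 -363.3    8. ] [-20.3 -75.  -52.6]
```

{"name": "jog_arm", "arguments": {"plan": [0,0,-0.025,0,0,0,0,0,-0.042,0,0,0,0,0,-0.051,0,0,0,0,0,-0.056,0,0,0,0,0,-0.058,0,0,0,0,0,-0.058,0,0,0,0,0,-0.058,0,0,0]}}

```text
clock: 14.5
eef_pos: [534.2, -289.0, 3.2]
eef_rot: [3.141, -0.001, 0.049]
wrist_force: [0.0, -0.3, 0.4]
finger_gap: 50.0
finger_force: 0.0
```

{"name": "jog_arm", "arguments": {"plan": [0,0,0,0,0,0,0,0,0,0,0,0,0,0,0,0,0,0,0,0,0,0,0,0,0,0,0,0,0,0,0,0,0,0,0,0,0,0,0,0,0,0,0,0,0,0,0,0], "claw": 0, "force": 40}}

```text
clock: 15.3
eef_pos: [533.9, -288.8, 2.4]
eef_rot: [-3.142, 0.0, 0.049]
wrist_force: [-0.4, -0.1, -0.0]
finger_gap: 10.6
finger_force: 40.0
```

{"name": "jog_arm", "arguments": {"plan": [0,0,0.003,0,0,0,0,0,0.01,0,0,0,0,0,0.025,0,0,0,0,0,0.045,0,0,0,0,0,0.07,0,0,0,0,0,0.09,0,0,0,0,0,0.105,0,0,0,0,0,0.115,0,0,0,0,0,0.12,0,0,0,0,0,0.12,0,0,0]}}

```text
clock: 16.3
eef_pos: [533.9, -288.8, 122.7]
eef_rot: [3.141, -0.0, 0.049]
wrist_force: [-0.5, 0.9, -1.8]
finger_gap: 10.9
finger_force: 40.0
```

{"name": "jog_arm", "arguments": {"plan": [0,0.004,0,0,0,1,0,0.012,0,0,0,3,0,0.028,0,0,0,6,0,0.055,0,0,0,11,0,0.09,0,0,0,18,0.001,0.13,0,0,0,26,0.001,0.17,0,0,0,34,0.001,0.21,0,0,0,42,0.001,0.25,0,0,0,50,0.002,0.285,0,0,0,58,0.002,0.315,0,0,0,65,0.002,0.335,0,0,0,69,0.002,0.346,0,0,0,71.5,0.002,0.352,0,0,0,72.7,0.002,0.354,0,0,0,73,0.002,0.354,0,0,0,73,0.002,0.354,0,0,0,73]}}

```text
clock: 18.0
eef_pos: [535.9, 64.5, 122.4]
eef_rot: [3.142, 0.0, 1.322]
wrist_force: [-0.1, -0.2, -2.2]
finger_gap: 10.6
finger_force: 40.0
```

```bash
cat > chk.py <<'E'
from h import *
import sys
c=get_calibration("wrist"); p,d=camera("wrist"); cv2.imwrite(sys.argv[1],p[:,:,::-1]); s=manip.read_state(); t=s["eef_pos"]; print(s["clock"],t,s["eef_rot"],s["wrist_force"])
a=np.radians(75.8); e=np.array([np.cos(a),np.sin(a),0]); n=np.array([-np.sin(a),np.cos(a),0])
for (u,v),k in red(p):
    q=at_z(c,u,v,t[2]+5.6)[0]; print(np.round([u,v,k]),"along",((q-t)@e).round(1),"across",((q-t)@n).round(1))
E
python3 chk.py pics/w6.png
```

```text
18.05 [535.950835    64.53957931 122.44869737] [3.14155028e+00 5.04020910e-05 1.32160831e+00] [-1.03805226 -0.43007397 -2.26451333]
[257.  82.  75.] along 96.6 across 30.4
[325.  93. 187.] along 92.2 across 0.4
[634. 136. 324.] along 73.4 across -139.3
[325. 443.  24.] along -95.1 across 0.9
```

View pics/w6.png

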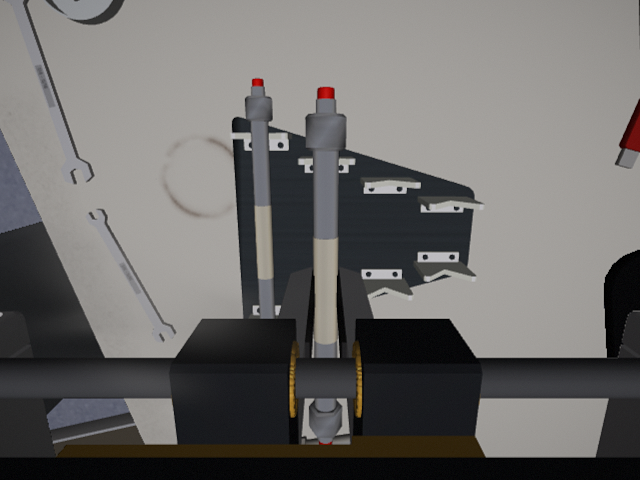

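{"name": "jog_arm", "arguments": {"plan": [0,0,-0.006,0,0,0,0,0,-0.02,0,0,0,0,0,-0.04,0,0,0,0,0,-0.058,0,0,0,0,0,-0.07,0,0,0,0,0,-0.078,0,0,0,0,0,-0.082,0,0,0,0,0,-0.084,0,0,0,0,0,-0.0855,0,0,0,0,0,-0.087,0,0,0,0,0,-0.088,0,0,0,0,0,-0.0885,0,0,0,0,0,-0.089,0,0,0,0,0,-0.0895,0,0,0,0,0,-0.09,0,0,0,0,0,-0.0903,0,0,0,0,0,-0.0903,0,0,0]}}

```text
clock: 19.75
eef_pos: [536.3, 65.1, 32.5]
eef_rot: [3.14, -0.0, 1.323]
wrist_force: [1.7, 0.2, 3.2]
finger_gap: 11.0
finger_force: 40.0
```

{"name": "jog_arm", "arguments": {"plan": [0,0,-0.0003,0,0,0,0,0,-0.0005,0,0,0,0,0,-0.0007,0,0,0,0,0,-0.0007,0,0,0]}}

```text
clock: 20.15
eef_pos: [536.6, 65.1, 32.1]
eef_rot: [3.14, -0.0, 1.323]
wrist_force: [1.9, -1.3, 7.4]
finger_gap: 10.4
finger_force: 40.0
```

{"name": "jog_arm", "arguments": {"plan": [0,0,0,0,0,0,0,0,0,0,0,0,0,0,0,0,0,0,0,0,0,0,0,0,0,0,0.005,0,0,0,0,0,0.015,0,0,0,0,0,0.035,0,0,0,0,0,0.06,0,0,0,0,0,0.09,0,0,0,0,0,0.11,0,0,0,0,0,0.12,0,0,0], "claw": 0.03}}

```text
clock: 21.25
eef_pos: [536.5, 65.3, 154.1]
eef_rot: [3.138, -0.001, 1.323]
wrist_force: [0.8, -0.7, 0.3]
finger_gap: 29.7
finger_force: 0.0
```

{"name": "jog_arm", "arguments": {"plan": [-0.002,-0.02,-0.005,0,0,-8,-0.004,-0.045,-0.015,0,0,-16,-0.006,-0.07,-0.03,0,0,-24,-0.008,-0.095,-0.04,0,0,-32,-0.01,-0.12,-0.05,0,0,-40,-0.019,-0.2065,-0.091,0,0,-80.3,-0.019,-0.2065,-0.091,0,0,-80.3,-0.019,-0.2065,-0.091,0,0,-80.3,-0.019,-0.2065,-0.091,0,0,-80.3,-0.019,-0.2065,-0.091,0,0,-80.3,-0.019,-0.2065,-0.091,0,0,-80.3,-0.019,-0.2065,-0.091,0,0,-80.3], "claw": 0.05}}

```text
clock: 22.45
eef_pos: [516.8, -141.2, 60.4]
eef_rot: [-3.142, 0.0, -0.075]
wrist_force: [-0.2, 0.7, -0.4]
finger_gap: 50.2
finger_force: 0.0
```

Run:
```python
from h import *
c=get_calibration("wrist"); p,d=camera("wrist"); s=manip.read_state(); t=s["eef_pos"]; print(s["clock"],t,s["eef_rot"])
for (u,v),a in red(p): print(np.round([u,v,a]),at_z(c,u,v,8)[0].round(1),(at_z(c,u,v,8)[0]-t).round(1))
cv2.imwrite("pics/w7.png",p[:,:,::-1])
```

```text
22.5 [ 516.83569236 -141.21185172   60.41713712] [-3.14153879e+00  1.81274411e-04 -7.53048184e-02]
[451. 110. 225.] [ 599.4 -222.5    8. ] [ 82.5 -81.3 -52.4]
[327. 137. 227.] [ 589.9 -148.3    8. ] [ 73.1  -7.  -52.4]
[124. 289.  96.] [501.2  -4.7   8. ] [-15.6 136.5 -52.4]
[459. 295. 117.] [ 480.1 -229.6    8. ] [-36.8 -88.4 -52.4]
[326. 354.  60.] [ 441.5 -136.     8. ] [-75.4   5.2 -52.4]
```

{"name": "jog_arm", "arguments": {"plan": [0,0,-0.025,0,0,0,0,0,-0.042,0,0,0,0,0,-0.051,0,0,0,0,0,-0.056,0,0,0,0,0,-0.058,0,0,0,0,0,-0.058,0,0,0,0,0,-0.058,0,0,0]}}

```text
clock: 23.2
eef_pos: [517.3, -141.4, 3.1]
eef_rot: [3.141, -0.001, -0.078]
wrist_force: [-0.9, -0.4, 0.5]
finger_gap: 49.7
finger_force: 0.0
```

{"name": "jog_arm", "arguments": {"plan": [0,0,0,0,0,0,0,0,0,0,0,0,0,0,0,0,0,0,0,0,0,0,0,0,0,0,0,0,0,0,0,0,0,0,0,0,0,0,0,0,0,0,0,0,0,0,0,0], "claw": 0, "force": 40}}

```text
clock: 24.0
eef_pos: [516.9, -141.3, 2.5]
eef_rot: [3.142, -0.0, -0.078]
wrist_force: [-0.0, 0.6, 0.6]
finger_gap: 11.1
finger_force: 40.0
```

{"name": "jog_arm", "arguments": {"plan": [0,0,0.003,0,0,0,0,0,0.01,0,0,0,0,0,0.025,0,0,0,0,0,0.045,0,0,0,0,0,0.07,0,0,0,0,0,0.09,0,0,0,0,0,0.105,0,0,0,0,0,0.115,0,0,0,0,0,0.12,0,0,0,0,0,0.12,0,0,0]}}

```text
clock: 25.0
eef_pos: [517.0, -141.3, 122.8]
eef_rot: [3.141, -0.0, -0.078]
wrist_force: [0.8, -0.6, -1.5]
finger_gap: 10.7
finger_force: 40.0
```

{"name": "jog_arm", "arguments": {"plan": [0.001,0.003,0,0,0,1,0.003,0.008,0,0,0,3.5,0.007,0.02,0,0,0,8,0.012,0.036,0,0,0,14.5,0.018,0.056,0,0,0,22,0.025,0.076,0,0,0,30,0.032,0.097,0,0,0,38,0.038,0.117,0,0,0,46,0.044,0.136,0,0,0,54,0.05,0.154,0,0,0,62,0.056,0.17,0,0,0,69,0.06,0.182,0,0,0,74,0.062,0.19,0,0,0,77.5,0.0635,0.194,0,0,0,79.5,0.064,0.195,0,0,0,80.3,0.064,0.195,0,0,0,80.3,0.064,0.195,0,0,0,80.3]}}

```text
clock: 26.7
eef_pos: [580.8, 53.3, 122.3]
eef_rot: [-3.141, 0.0, 1.322]
wrist_force: [-0.1, 0.3, -0.5]
finger_gap: 10.8
finger_force: 40.0
```

```bash
python3 chk.py pics/w8.png
```

```text
26.75 [580.8105408   53.31262726 122.39698654] [-3.14145985e+00  6.82292820e-05  1.32179517e+00] [-0.13640846 -0.6518027  -0.84217802]
[187.  82.  83.] along 96.6 across 60.9
[ 584.  124. 1151.] along 78.9 across -115.8
[258. 108.  72.] along 85.9 across 30.6
[326. 136. 411.] along 73.9 across 0.3
[324. 418. 136.] along -77.6 across 1.3
```

View pics/w8.png

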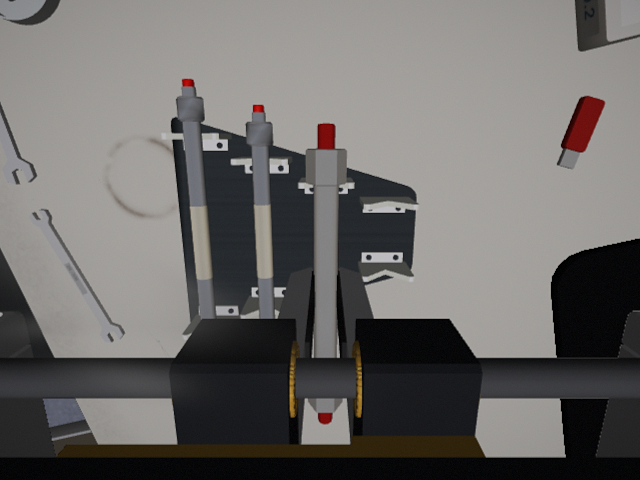

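{"name": "jog_arm", "arguments": {"plan": [0,0,-0.006,0,0,0,0,0,-0.02,0,0,0,0,0,-0.04,0,0,0,0,0,-0.058,0,0,0,0,0,-0.07,0,0,0,0,0,-0.078,0,0,0,0,0,-0.082,0,0,0,0,0,-0.084,0,0,0,0,0,-0.0855,0,0,0,0,0,-0.087,0,0,0,0,0,-0.088,0,0,0,0,0,-0.0885,0,0,0,0,0,-0.089,0,0,0,0,0,-0.0895,0,0,0,0,0,-0.09,0,0,0,0,0,-0.0903,0,0,0,0,0,-0.0903,0,0,0]}}

```text
clock: 28.45
eef_pos: [581.1, 53.7, 32.3]
eef_rot: [3.141, -0.0, 1.323]
wrist_force: [0.0, -0.3, 0.0]
finger_gap: 10.9
finger_force: 40.0
```

{"name": "jog_arm", "arguments": {"plan": [0,0,-0.0003,0,0,0,0,0,-0.0005,0,0,0,0,0,-0.0007,0,0,0,0,0,-0.0007,0,0,0]}}

```text
clock: 28.85
eef_pos: [581.3, 53.7, 32.0]
eef_rot: [3.141, -0.0, 1.323]
wrist_force: [-0.2, -0.5, 6.6]
finger_gap: 10.6
finger_force: 40.0
```

{"name": "jog_arm", "arguments": {"plan": [0,0,0,0,0,0,0,0,0,0,0,0,0,0,0,0,0,0,0,0,0,0,0,0,0,0,0.005,0,0,0,0,0,0.015,0,0,0,0,0,0.035,0,0,0,0,0,0.06,0,0,0,0,0,0.09,0,0,0,0,0,0.11,0,0,0,0,0,0.12,0,0,0], "claw": 0.03}}

```text
clock: 29.95
eef_pos: [581.6, 53.7, 154.3]
eef_rot: [3.138, -0.001, 1.323]
wrist_force: [-0.2, -0.2, -0.6]
finger_gap: 30.0
finger_force: 0.0
```

{"name": "jog_arm", "arguments": {"plan": [-0.004,-0.03,-0.004,0,0,-8,-0.008,-0.06,-0.012,0,0,-16,-0.012,-0.09,-0.02,0,0,-24,-0.016,-0.12,-0.03,0,0,-32,-0.02,-0.15,-0.04,0,0,-40,-0.04,-0.279,-0.091,0,0,-72.5,-0.04,-0.279,-0.091,0,0,-72.5,-0.04,-0.279,-0.091,0,0,-72.5,-0.04,-0.279,-0.091,0,0,-72.5,-0.04,-0.279,-0.091,0,0,-72.5,-0.04,-0.279,-0.091,0,0,-72.5], "claw": 0.05}}

```text
clock: 31.05
eef_pos: [541.0, -224.9, 60.6]
eef_rot: [-3.142, 0.0, 0.062]
wrist_force: [0.3, -0.6, 1.2]
finger_gap: 49.8
finger_force: 0.0
```

Run:
```python
from h import *
c=get_calibration("wrist"); p,d=camera("wrist"); s=manip.read_state(); t=s["eef_pos"]; print(s["clock"],t,s["eef_rot"])
for (u,v),a in red(p): print(np.round([u,v,a]),at_z(c,u,v,8)[0].round(1),(at_z(c,u,v,8)[0]-t).round(1))
cv2.imwrite("pics/w9.png",p[:,:,::-1])
```

```text
31.1 [ 541.14747082 -224.67735199   60.75553821] [ 3.14150308e+00 -2.98047648e-04  6.18880561e-02]
[326. 162. 226.] [ 598.9 -222.1    8. ] [ 57.8   2.6 -52.8]
[ 530.  293. 1207.] [ 521.1 -365.     8. ] [ -20.1 -140.3  -52.8]
[326. 337. 104.] [ 479.5 -229.     8. ] [-61.6  -4.3 -52.8]
```

{"name": "jog_arm", "arguments": {"plan": [0,0,-0.025,0,0,0,0,0,-0.042,0,0,0,0,0,-0.051,0,0,0,0,0,-0.056,0,0,0,0,0,-0.058,0,0,0,0,0,-0.058,0,0,0,0,0,-0.058,0,0,0]}}

```text
clock: 31.8
eef_pos: [541.3, -225.4, 3.1]
eef_rot: [3.141, -0.001, 0.058]
wrist_force: [0.1, -0.1, -0.1]
finger_gap: 50.0
finger_force: 0.0
```

{"name": "jog_arm", "arguments": {"plan": [0,0,0,0,0,0,0,0,0,0,0,0,0,0,0,0,0,0,0,0,0,0,0,0,0,0,0,0,0,0,0,0,0,0,0,0,0,0,0,0,0,0,0,0,0,0,0,0], "claw": 0, "force": 40}}

```text
clock: 32.6
eef_pos: [540.9, -225.3, 2.5]
eef_rot: [3.142, -0.0, 0.058]
wrist_force: [0.5, 0.5, 0.3]
finger_gap: 10.6
finger_force: 40.0
```

{"name": "jog_arm", "arguments": {"plan": [0,0,0.003,0,0,0,0,0,0.01,0,0,0,0,0,0.025,0,0,0,0,0,0.045,0,0,0,0,0,0.07,0,0,0,0,0,0.09,0,0,0,0,0,0.105,0,0,0,0,0,0.115,0,0,0,0,0,0.12,0,0,0,0,0,0.12,0,0,0]}}

```text
clock: 33.6
eef_pos: [541.0, -225.3, 122.7]
eef_rot: [3.141, -0.0, 0.058]
wrist_force: [-0.8, 0.2, -1.9]
finger_gap: 10.7
finger_force: 40.0
```

Run:
```python
from h import *
c=get_calibration("top"); d=np.load("top1.npy")
for u in (250,320,380):
  for v in (20,60,85,92,97,120,150):
    q=ray(c,u,v)[0]*d[v,u]+c["origin"]; print(u,v,q.round(0))
```

```text
250 20 [830. -48. 391.]
250 60 [831. -32. 276.]
250 85 [830. -19. 185.]
250 92 [828. -16. 158.]
250 97 [825. -14. 143.]
250 120 [830.   6.  -2.]
250 150 [770.   6.  -1.]
320 20 [ 828. -131.  394.]
320 60 [ 828. -131.  284.]
320 85 [ 828. -132.  189.]
320 92 [ 827. -132.  161.]
320 97 [ 823. -132.  149.]
320 120 [ 825. -132.   15.]
320 150 [ 767. -132.   10.]
380 20 [ 826. -201.  398.]
380 60 [ 826. -215.  288.]
380 85 [ 827. -227.  192.]
380 92 [ 826. -230.  165.]
380 97 [ 821. -232.  154.]
380 120 [ 826. -249.   13.]
380 150 [ 767. -249.   13.]
```

{"name": "jog_arm", "arguments": {"plan": [0.001,0.003,0,0,0,1,0.003,0.01,0,0,0,3.5,0.008,0.025,0,0,0,8,0.015,0.048,0,0,0,14,0.024,0.077,0,0,0,21,0.033,0.106,0,0,0,28,0.042,0.135,0,0,0,36,0.051,0.164,0,0,0,44,0.06,0.192,0,0,0,52,0.068,0.217,0,0,0,59,0.075,0.238,0,0,0,64.5,0.08,0.253,0,0,0,68.5,0.083,0.262,0,0,0,71,0.0845,0.2665,0,0,0,72.2,0.0848,0.2677,0,0,0,72.5,0.0848,0.2677,0,0,0,72.5,0.0848,0.2677,0,0,0,72.5]}}

```text
clock: 35.3
eef_pos: [625.6, 41.8, 122.4]
eef_rot: [-3.142, 0.0, 1.322]
wrist_force: [1.1, -0.4, -0.6]
finger_gap: 10.8
finger_force: 40.0
```

```bash
python3 chk.py pics/w10.png
```

```text
35.35 [625.62598546  41.81094695 122.49663527] [3.14157305e+00 3.40942423e-05 1.32176479e+00] [0.61943314 0.05697304 0.01858595]
[118.  82.  85.] along 96.7 across 91.4
[ 523.  123. 1158.] along 79.0 across -88.5
[189. 108.  76.] along 85.9 across 61.2
[259. 136. 174.] along 73.7 across 30.8
[325. 170. 417.] along 58.6 across 0.7
[326. 398.  18.] along -65.2 across 0.7
```

View pics/w10.png

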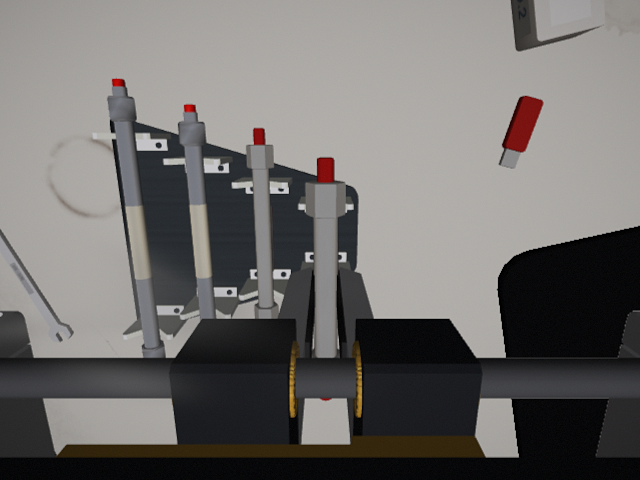

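{"name": "jog_arm", "arguments": {"plan": [0,0,-0.006,0,0,0,0,0,-0.02,0,0,0,0,0,-0.04,0,0,0,0,0,-0.058,0,0,0,0,0,-0.07,0,0,0,0,0,-0.078,0,0,0,0,0,-0.082,0,0,0,0,0,-0.084,0,0,0,0,0,-0.0855,0,0,0,0,0,-0.087,0,0,0,0,0,-0.088,0,0,0,0,0,-0.0885,0,0,0,0,0,-0.089,0,0,0,0,0,-0.0895,0,0,0,0,0,-0.09,0,0,0,0,0,-0.0903,0,0,0,0,0,-0.0903,0,0,0]}}

```text
clock: 37.05
eef_pos: [625.8, 42.4, 32.2]
eef_rot: [3.141, -0.0, 1.323]
wrist_force: [-0.1, -1.0, -0.0]
finger_gap: 10.9
finger_force: 40.0
```

{"name": "jog_arm", "arguments": {"plan": [0,0,-0.0003,0,0,0,0,0,-0.0005,0,0,0,0,0,-0.0007,0,0,0,0,0,-0.0007,0,0,0]}}

```text
clock: 37.45
eef_pos: [625.9, 42.4, 32.0]
eef_rot: [3.141, -0.0, 1.323]
wrist_force: [-1.4, -0.5, 5.7]
finger_gap: 10.7
finger_force: 40.0
```

Seated; release, rise, and draw back toward the robot to inspect.

{"name": "jog_arm", "arguments": {"plan": [0,0,0,0,0,0,0,0,0,0,0,0,0,0,0,0,0,0,0,0,0,0,0,0,0,0,0.005,0,0,0,0,0,0.015,0,0,0,0,0,0.035,0,0,0,0,0,0.06,0,0,0,0,0,0.09,0,0,0,0,0,0.12,0,0,0,-0.02,0.03,0.15,0,0,0,-0.05,0.06,0.18,0,0,0,-0.07,0.09,0.2,0,0,0,-0.075,0.1,0.21,0,0,0,-0.075,0.1,0.21,0,0,0,-0.075,0.1,0.21,0,0,0,-0.075,0.1,0.21,0,0,0], "claw": 0.03}}

```text
clock: 39.15
eef_pos: [551.0, 141.3, 240.2]
eef_rot: [-3.14, 0.001, 1.322]
wrist_force: [-0.5, 0.3, 0.2]
finger_gap: 30.1
finger_force: 0.0
```

Run:
```python
from h import *
s=manip.read_state(); print(s["clock"],s["eef_pos"])
p,d=camera("scene"); q,_=camera("wrist")
a=cv2.resize(p[220:370,370:520,::-1],None,fx=3.6,fy=3.6,interpolation=cv2.INTER_CUBIC)
cv2.imwrite("pics/fs.png",a); cv2.imwrite("pics/fw.png",q[:,:,::-1])
```

```text
39.15 [550.99469797 141.2966416  240.17518645]
```

View pics/fs.png

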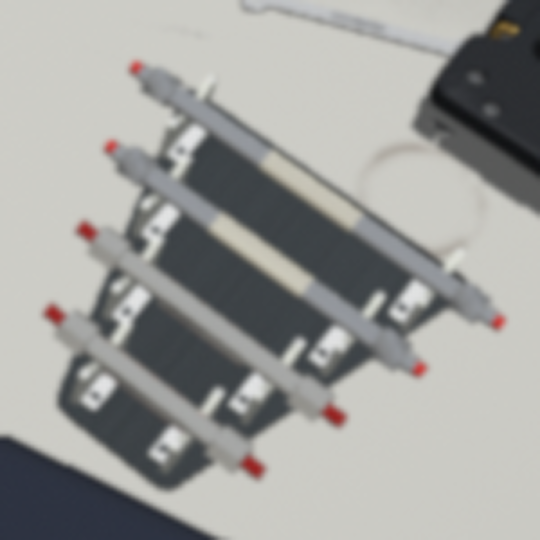

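View pics/fw.png

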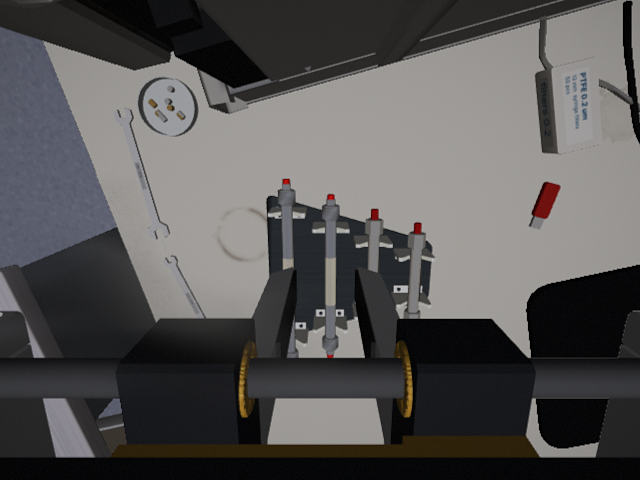

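All four columns lie parallel in their cradles, with the nuts outside both plates and roughly even gaps. The robot is clear of everything.

```bash
python3 -c "
from cell import manip; print(manip.sign_off())"
```

```text
the job is handed in; nothing more can be done
None
```

All four columns are in the rack in order of length, each lowered gently into both notches with its nuts just outside the plates; the screwdriver was never touched, and the job was handed in at about 39 s.

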